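Clip an inspected cover into its rack

ROBOT

A 6-joint arm with a two-finger parallel gripper is mounted at the origin on the work surface. World frame = base frame: x ahead of the robot, y to its left, z up, the work surface at z = 0. Lengths are in m, angles in rad, forces in N, time in s.
With the tool pointing down it reaches from about 0.35 to 0.975 m from the base axis. Payload 4.9 kg.
Tool frame: the origin (TCP) lies at the very end of the fingers, on their centre line; the grasp point (between the pads) lies 19 mm behind it; z points along the fingers, y is the line along which they close (so a half turn about z gives the same grasp; the last joint's range is limited). The gripper opens to 85 mm and grips with 20 to 120 N. Pads are 22 mm wide; open, the fingers measure 114 mm over their backs; the gripper's body (76 mm by 85 mm) begins 54 mm behind the grasp point. The pads swing forward as they close: fully open they stand 13 mm farther back than shut.
Start: joints at [1.036, 0.053, 1.613, -0, 1.476, -0.119], TCP at [0.252, 0.572, 0.231] pointing down, gripper open.
Joint ranges: [-3.01, 3.01], [-1.01, 2.22], [0.06, 2.58], [-1.02, 4.17], [0.09, 2.62], [-3.14, 3.14]. Speed limits (rad/s): [2.57, 2.57, 3.14, 3.14, 3.14, 3.14].

INTERFACE

Orientations are given as a rotation vector (axis times angle).
In Python, from station import ctrl, imaging gives the robot as it stands.
- The arm moves only by the tool play_rows, never from a script. Its argument "series" is a list of rows, each a list of 3 entries, a list of its own where there are three numbers: the opening, from 0 (shut) to 1 (fully open), then the shift along the tool's x, y, z each as a share of 0.05 m, from -1 to 1, then the turn, a rotation vector about the tool's x, y, z each as a share of 8 degrees, from -1 to 1. In form: [[grip, [dx, dy, dz], [ax, ay, az]], ...]. A call has 1 to 8 rows; each row shifts and turns the commanded pose from where the row before left it, along the tool's axes as they then stand; what a row does not reach is not made up. A row lasts 1/8 s, in which the tool goes at most 62.5 mm and 10.7 degrees, less where a joint would pass 70% of its speed; a pose out of reach is approached as far as the arm can. A call with a number of a shift or a turn outside -1 to 1 is refused whole. A call with a gripper value outside its range is refused whole. The fingers move at their own pace and stop on an object; "force" is the grip in N (left out, the last holds). Time passes only in rows, so rows that do not move let the fingers close. It gives the time, the measured TCP pose, the force, the opening and the grip force at its end, in the units of the state.
- ctrl.get_obs(): the state, without advancing time (a new reading comes with each control period).
- imaging.get_image(name): name is "scene" or "top"; returns a dict with "color" (384x512x3 uint8, blue, green, red), "fx", "fy", "cx", "cy" (pixels), "D" ([k1, k2, p1, p2, k3] as OpenCV has them; the pictures are not rectified), "extrinsics" (4x4, takes a point from world to camera coordinates). Camera axes: x right, y down, z forward; pixel columns grow to the right and rows downward; lengths in m; the calibration is good to about 2 mm. A picture is of the moment at which its call begins. There is no depth.
- ctrl.finish_job(): hands the job in; it is judged then, once.
The state is a dict: "t": time; "q": joint angles; "dq": joint speeds; "effort": joint torques, N m; "tool_pos": TCP position; "tool_rot": TCP orientation; "contact_force": force on the tool from outside, world axes, zero at the start; "wrist_torque": the same for the moment, N m; "opening": finger opening in m; "grip_force": force on a finger pad.
Only numpy, scipy, OpenCV 4.12 (cv2) and the standard library are available. Lean on these libraries where they do the work, as an engineer would, in place of code of your own. Each camera call takes 0.05 s, during which the arm holds its last target. There are 200 camera calls.

TASK

On the inspection bench, take the wider of the two upright aluminium cover plates from its groove on the granite plate and push it, upright, down between the spring clips of the longer of the two clip racks until its lower edge rests fully home on the rack's floor, then let go. Leave the narrower cover and the V-block where they stand.

Things in the scene. Friction and masses are not known exactly. Their poses are not given: they have to be found in the camera images.
- cover_wide_center (a point): Centre of the wide cover: aluminium plate 100 mm wide (x), 10 thick (y), 110 tall (z, up), about 0.3 kg, same either way round. Stands loosely in a 12.5 mm groove between rails 20 mm tall on the granite plate (50 mm high); lifts straight out. Lower and top edges are 55 mm below and above this point. Grip it across its thickness in the top 50 mm: the clips take up the lower 53.
- rack_long_seat (a point): Middle of the long rack's slot floor, 18 mm above the table (base 166 x 100 mm). Slot along x, z up. End posts 38 mm tall, 130 mm apart. Two sprung leaves a side (at x +-32 mm) are 5 mm apart, flared to 33 mm at their top, 53 mm above the floor; the cover must be pushed down the last 30 mm with 10 to 20 N. The other rack, 190 mm aside in y, left or right, is shorter (121 mm; one leaf a side).
- cover_narrow_center (a point): Centre of the narrow cover, which must stay: the same plate but 60 mm wide (x), 10 mm thick (y), 110 mm tall (z); it stands upright in the other groove, parallel to the wide one and 100 mm beside it. Which groove holds which varies.
- vblock_center (a point): Middle of the dark steel V-block, which must stay: 50 x 60 mm and 48 mm tall, standing on the granite plate beyond the covers. This point is 24 mm above its underside.
Not all that is in view belongs to the job. What is shaped like the part that bears cover_wide_center but red or yellow is not meant.

How it is judged:
At the end, for the whole second after the job is handed in: The wide cover stands at rest in the long rack's slot: its centre within 20 mm of the slot's middle seen from above, its lower edge within 7 mm of the slot floor (centre less than 62 mm above it), upright and in line with the slot within 10 degrees (horizontal distance between cover_wide_center and rack_long_seat below 0.02 m and z of cover_wide_center in the frame of rack_long_seat below 0.062 m and angle between cover_wide_center's own z axis and vertical below 0.17 rad and angle between the x axis of cover_wide_center and the x axis of rack_long_seat, either way round below 0.17 rad and linear speed of cover_wide below 0.02 m/s); the robot touches nothing.
It fails at once if the narrow cover is moved by more than 25 mm (distance of cover_narrow_center from where it was at the start of the episode above 0.025 m).
It fails at once if the V-block is moved by more than 25 mm (distance of vblock_center from where it was at the start of the episode above 0.025 m).
It also fails if it takes over 43 s, if anything falls off the work surface, if the arm or the gripper's body presses on something with over 40 N, if the wrist force passes 120 N, or if a joint passes its speed limit or range.

## Working session

There is one attempt and no reset: what is moved stays moved. The work goes in short steps, Python scripts to look and compute and a tool call to move; the robot and the scene stay as the last step left them, time stands still between calls to the robot, and variables do not carry over. Pictures are saved under pics/ and viewed, at most 10 in all, crops included, and the job is handed in when it is done.

Besides the shell and the picture viewer there is one more tool, called after "Call:" as name([rows], argument=value, ...), one row to a line, values as JSON. play_rows: Moves the arm, as the interface text tells. Shift numbers are shares of 0.05 m and turn numbers shares of 8 degrees, none past 1 either way. Its arguments: {"type":"object","properties":{"series":{"type":"array"},"force":{"type":"number"}},"required":["series"]}

```bash
mkdir -p pics; ls; python3 - <<'E'
from station import ctrl, imaging
import cv2,numpy as np,pickle
d={}
for n in("scene","top"):
    d[n]=imaging.get_image(n); cv2.imwrite(f"pics/{n}0.png",d[n]["color"])
    i=d[n]; print(n,i["fx"],i["fy"],i["cx"],i["cy"],i["D"]); print(np.round(i["extrinsics"],3))
pickle.dump(d,open("im0.pkl","wb"))
print(ctrl.get_obs())
E
```

```text
pics
scene 380.3273029103407 380.3273029103407 255.2489856274348 185.7863247028352 [0.04249562 0.         0.         0.         0.        ]
[[-0.788  0.615 -0.013  0.364]
 [ 0.418  0.52  -0.745 -0.158]
 [-0.451 -0.593 -0.667  1.162]
 [ 0.     0.     0.     1.   ]]
top 418.8738464278195 418.8738464278195 253.00789568667844 185.28669592519378 [0.00200782 0.         0.         0.         0.        ]
[[-0.017 -1.     0.007  0.028]
 [-0.999  0.016 -0.048  0.49 ]
 [ 0.048 -0.008 -0.999  1.033]
 [ 0.     0.     0.     1.   ]]
{'t': 0.1, 'q': array([ 1.03599691e+00,  5.33095605e-02,  1.61417220e+00, -1.24672519e-05,
        1.47603880e+00, -1.19037907e-01]), 'dq': array([-0.00132138, -0.00044328, -0.00083621, -0.00139178,  0.00128165,
       -0.00017816]), 'effort': array([ 4.64693749e-04, -3.94901597e+01, -3.71363032e+01, -1.32874502e-04,
        3.94620394e-03, -2.57784343e-06]), 'tool_pos': array([0.25215523, 0.57124103, 0.23016511]), 'tool_rot': array([-6.48255629e-01, -3.07336055e+00,  2.87366413e-03]), 'contact_force': array([ 0.03530947, -0.5720779 , -0.62037012]), 'wrist_torque': array([-0.00809737,  0.00967106, -0.03088676]), 'grip_force': 0.0, 'opening': 0.0853485833324845}
```

View pics/scene0.png

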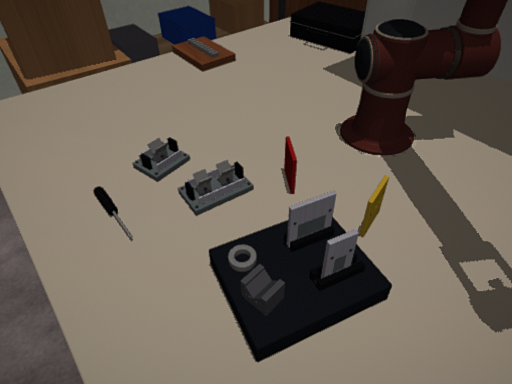

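View pics/top0.png

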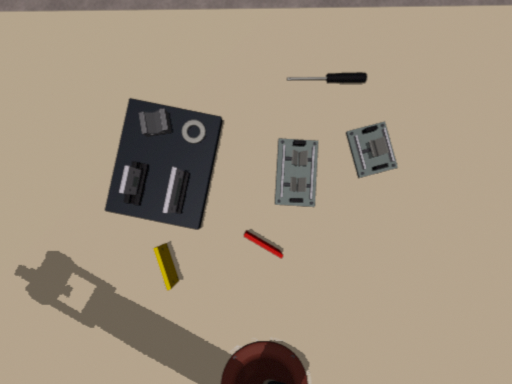

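The wide cover is likely at scene (312,220) / top (170,190), and the narrow one at scene (340,255) / top (127,180). The red (262,244) and yellow (167,266) look-alikes are excluded by colour. The long rack is at top (297,172) with two leaf pairs, and the short one is at (371,149) with one pair. I'll confirm this in an enlarged crop.

```bash
cat > h.py <<'E'
import cv2,numpy as np
def ray(im,uv):
    K=np.array([[im["fx"],0,im["cx"]],[0,im["fy"],im["cy"]],[0,0,1]]);E=np.array(im["extrinsics"])
    p=cv2.undistortPoints(np.array(uv,float).reshape(-1,1,2),K,np.array(im["D"])).reshape(-1,2)
    d=np.c_[p,np.ones(len(p))]@E[:3,:3]; c=-E[:3,:3].T@E[:3,3]
    return c,d
def on_z(im,uv,z):
    c,d=ray(im,uv); return c+d*((z-c[2])/d[:,2])[:,None]
def proj(im,P):
    K=np.array([[im["fx"],0,im["cx"]],[0,im["fy"],im["cy"]],[0,0,1]]);E=np.array(im["extrinsics"])
    return cv2.projectPoints(np.array(P,float).reshape(-1,1,3),cv2.Rodrigues(E[:3,:3])[0],E[:3,3],K,np.array(im["D"]))[0].reshape(-1,2)
E
python3 - <<'E'
import pickle,cv2,numpy as np
d=pickle.load(open("im0.pkl","rb"))
t=d["top"]["color"]
a=cv2.resize(t[130:230,100:200],(396,396),interpolation=cv2.INTER_CUBIC)
b=cv2.resize(t[125:225,260:360],(396,396),interpolation=cv2.INTER_CUBIC)
cv2.imwrite("pics/crop.png",np.hstack([a,b]))
s=d["scene"]["color"]
m=(t.min(2)>110)&(np.ptp(t.astype(int),axis=2)<40); m=m.astype(np.uint8)
n,l,st,c=cv2.connectedComponentsWithStats(m)
for i in range(1,n):
    if st[i,4]>15: 
        r=cv2.minAreaRect(np.argwhere(l==i)[:,::-1].astype(np.float32)); print(st[i],np.round(c[i],1),np.round(cv2.boxPoints(r),1).tolist())
E
```

```text
[    0     0   512   384 80701] [269.  187.6] [[-0.0, 0.0], [511.0, 0.0], [511.0, 383.0], [0.0, 383.0]]
[182 120  23  23 240] [193.1 131. ] [[178.0, 131.0], [193.0, 116.0], [208.0, 131.0], [193.0, 146.0]]
[355 135  12  34  84] [360.6 151.7] [[354.79998779296875, 135.0], [357.1000061035156, 134.39999389648438], [366.29998779296875, 167.89999389648438], [364.0, 168.60000610351562]]
[280 144   6  54 135] [282.5 170.3] [[279.79998779296875, 196.89999389648438], [282.1000061035156, 143.89999389648438], [285.20001220703125, 144.0], [282.8999938964844, 197.10000610351562]]
[310 146   6  53 146] [312.3 172.5] [[309.5, 198.0], [312.29998779296875, 145.89999389648438], [315.29998779296875, 146.10000610351562], [312.6000061035156, 198.10000610351562]]
[  0 162   8  11  43] [  3.7 167.3] [[-0.0, 162.0], [7.0, 162.0], [7.0, 172.0], [0.0, 172.0]]
[119 166  10  27 133] [123.7 179.2] [[118.5, 191.89999389648438], [124.4000015258789, 165.1999969482422], [129.10000610351562, 166.1999969482422], [123.0999984741211, 192.89999389648438]]
[163 167  14  46 224] [169.3 189.6] [[162.10000610351562, 211.80000
[... 687 characters left out ...]
0351562], [504.70001220703125, 231.60000610351562]]
[ 57 273  40  40 462] [ 77.1 292.4] [[56.400001525878906, 298.79998779296875], [72.30000305175781, 271.70001220703125], [96.30000305175781, 285.70001220703125], [80.30000305175781, 312.79998779296875]]
[452 291   6   9  23] [454.9 294.7] [[450.79998779296875, 293.3999938964844], [455.29998779296875, 290.0], [459.5, 295.6000061035156], [455.0, 299.0]]
[459 293   5   9  21] [461.1 296.7] [[459.0, 293.0], [463.0, 293.0], [463.0, 301.0], [459.0, 301.0]]
[  0 311   4  19  39] [  1.4 320.2] [[-0.0, 311.0], [3.0, 311.0], [3.0, 329.0], [0.0, 329.0]]
[132 380   8   4  21] [135.4 381.5] [[132.0, 380.0], [139.0, 380.0], [139.0, 383.0], [132.0, 383.0]]
```

View pics/crop.png

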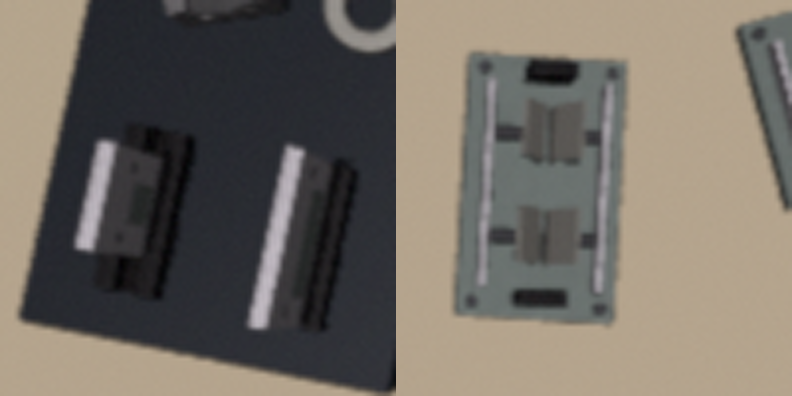

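```bash
python3 - <<'E'
import pickle,cv2,numpy as np
from h import *
d=pickle.load(open("im0.pkl","rb")); T=d["top"]; t=T["color"]; np.set_printoptions(precision=4,suppress=True)
def line(name,a,b,z):
    P=on_z(T,[a,b],z); v=P[0]-P[1]; print(name,P.mean(0),"len",np.linalg.norm(v),"yaw",np.degrees(np.arctan2(v[1],v[0])))
def strip(box,z,name):
    x,y,w,h=box; s=t[y-3:y+h+3,x-3:x+w+3]; m=((s.min(2)>110)&(np.ptp(s.astype(int),axis=2)<40))
    p=np.argwhere(m)[:,::-1]+[x-3,y-3]; q=on_z(T,p,z); r=cv2.minAreaRect(q[:,:2].astype(np.float32)); print(name,r)
    c,u=q[:,:2].mean(0),np.linalg.svd(q[:,:2]-q[:,:2].mean(0))[2][0]; print("  mean",c,"yaw",np.degrees(np.arctan2(u[1],u[0])))
strip((163,167,14,46),.16,"wide"); strip((119,166,10,27),.16,"narrow")
f=lambda X,Y:(260-.5+(X-396+.5)/3.96,125-.5+(Y+.5)/3.96)
line("posts",f(552,72),f(540,298),.056)
line("leaves",f(554,131),f(547,236),.071)
h=t.astype(int); m=(h[...,0]-h[...,2]>-8)&(h.max(2)>50); m[:, :262]=0;m[:,335:]=0;m[:128]=0;m[220:]=0
m=cv2.morphologyEx(m.astype(np.uint8),cv2.MORPH_CLOSE,np.ones((7,7)))
cs=max(cv2.findContours(m,0,1)[0],key=cv2.contourArea)[:,0]
for z in(.012,.018):print("base",z,cv2.minAreaRect(on_z(T,cs,z)[:,:2].astype(np.float32)))
# grid of camera centre and second view pixels of predicted points
print(proj(d["scene"],on_z(T,[(169.3,189.6)],.16)))
E
```

```text
wide ((0.47719717025756836, 0.19958756864070892), (0.010283004492521286, 0.09869623184204102), 77.50959014892578)
  mean [0.4772 0.1997] yaw 167.45856894031965
narrow ((0.501397967338562, 0.29656079411506653), (0.010198014788329601, 0.05819660425186157), 77.38372802734375)
  mean [0.5011 0.2967] yaw 167.38512638453727
posts [ 0.5203 -0.087   0.056 ] len 0.13717700684363415 yaw -4.284081020261614
leaves [ 0.5198 -0.088   0.071 ] len 0.0628380214820065 yaw -5.063909951595287
base 0.012 ((0.5220205187797546, -0.08829089999198914), (0.09844277799129486, 0.16426676511764526), 85.62400817871094)
base 0.018 ((0.5215531587600708, -0.08762408792972565), (0.0978763997554779, 0.16332164406776428), 85.62400817871094)
[[312.6604 199.4733]]
```

The crop confirms the targets:
- **Wide cover:** its top edge is (163–176, 167–212), 98.7 mm long and 10.3 mm thick, centred at (0.477, 0.200) with yaw −12.5°.
- **Narrow cover:** 58 mm long and 100 mm beside the wide one, as described.
- **Long rack:** two leaf pairs, 164 × 98 mm base, centred at (0.521, −0.088) with yaw about −4.4°.

Next I'll turn the tool to the cover's yaw.

Call:
play_rows([
  [1,[0,0,0],[0,0,-0.7]],
  [1,[0,0,0],[0,0,-0.7]],
  [1,[0,0,0],[0,0,0]],
], force=60)

```text
t: 0.48
tool_pos: [0.2523, 0.5715, 0.2307]
tool_rot: [-0.347, -3.122, 0.001]
contact_force: [0.2, -0.0, 0.1]
opening: 0.0857
grip_force: 0.0
```

```bash
cat > go.py <<'E'
import sys,numpy as np
from station import ctrl
from scipy.spatial.transform import Rotation as R
o=ctrl.get_obs(); M=R.from_rotvec(o["tool_rot"]).as_matrix(); np.set_printoptions(precision=3,suppress=True)
x,y,z,yaw=map(float,sys.argv[1:5])
print("t",o["t"],"pos",o["tool_pos"],"F",o["contact_force"],"open",o["opening"],"grip",o["grip_force"],"q",o["q"])
W=R.from_euler("z",yaw,degrees=True).as_matrix()@np.diag([1,-1,-1.]) # tool down, x at yaw
print("shift shares",M.T@([x,y,z]-o["tool_pos"])/.05,"turn shares",np.degrees(R.from_matrix(M.T@W).as_rotvec())/8)
E
python3 go.py .477 .1997 .23 167.46
```

```text
t 0.475 pos [0.252 0.571 0.231] F [ 0.202 -0.014  0.111] open 0.08570304146301586 grip 0.0 q [ 1.036  0.053  1.614  0.     1.476 -0.313]
shift shares [-6.018 -6.267  0.018] turn shares [-0.007 -0.002 -0.019]
```

Call:
play_rows([
  [0.7,[-0.75,-0.78,0],[0,0,0]],
  [0.7,[-0.75,-0.78,0],[0,0,0]],
  [0.7,[-0.75,-0.78,0],[0,0,0]],
  [0.7,[-0.75,-0.78,0],[0,0,0]],
  [0.7,[-0.75,-0.78,0],[0,0,0]],
  [0.7,[-0.75,-0.78,0],[0,0,0]],
  [0.7,[-0.75,-0.78,0],[0,0,0]],
  [0.7,[-0.75,-0.78,0],[0,0,0]],
])

```text
t: 1.48
tool_pos: [0.4776, 0.2001, 0.2312]
tool_rot: [0.348, 3.122, 0.0]
contact_force: [-0.3, -0.0, -0.5]
opening: 0.0603
grip_force: 0.0
```

Call:
play_rows([
  [0.7,[0,0,0],[0,0,0]],
  [0.7,[0,0,0],[0,0,0]],
])

```text
t: 1.72
tool_pos: [0.4767, 0.2019, 0.2311]
tool_rot: [-0.347, -3.122, -0.0]
contact_force: [-0.9, -0.6, 0.6]
opening: 0.0595
grip_force: 0.0
```

```bash
python3 go.py .477 .1997 .118 167.46; python3 - <<'E'
from station import imaging
import cv2
i=imaging.get_image("scene"); cv2.imwrite("pics/s1.png",cv2.resize(i["color"][120:300,220:420],None,fx=3,fy=3,interpolation=2))
E
```

```text
t 1.725 pos [0.477 0.202 0.231] F [-0.935 -0.636  0.636] open 0.05952831829821552 grip 0.0 q [ 0.257 -0.207  1.859  0.001  1.49  -1.093]
shift shares [-0.017 -0.043  2.261] turn shares [ 0.001 -0.006 -0.019]
```

View pics/s1.png

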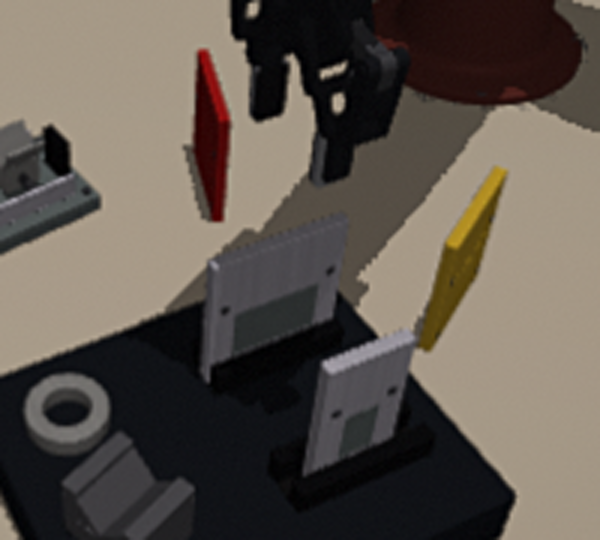

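The open fingers (crop about (270,90) and (330,165)) straddle the wide cover's top edge (205–345, 215–265). I'll go down and grip.

Call:
play_rows([
  [0.7,[0,-0.04,0.6],[0,0,0]],
  [0.7,[0,0,0.6],[0,0,0]],
  [0.7,[0,0,0.6],[0,0,0]],
  [0.7,[0,0,0.46],[0,0,0]],
  [0.7,[0,0,0],[0,0,0]],
  [0,[0,0,0],[0,0,0]],
  [0,[0,0,0],[0,0,0]],
  [0,[0,0,0],[0,0,0]],
], force=70)

```text
t: 2.78
tool_pos: [0.4774, 0.1999, 0.1198]
tool_rot: [0.345, 3.12, 0.0]
contact_force: [0.3, 0.4, -1.3]
opening: 0.0091
grip_force: 68.0
```

Call:
play_rows([
  [0,[0,0,0],[0,0,0]],
  [0,[0,0,0],[0,0,0]],
  [0,[0,0,0],[0,0,0]],
])

```text
t: 3.15
tool_pos: [0.4774, 0.1999, 0.1197]
tool_rot: [0.345, 3.121, 0.001]
contact_force: [-1.2, 0.2, 5.2]
opening: 0.009
grip_force: 69.2
```

Call:
play_rows([
  [0,[0,0,-0.3],[0,0,0]],
  [0,[0,0,-0.5],[0,0,0]],
  [0,[0,0,-0.6],[0,0,0]],
  [0,[0,0,-0.5],[0,0,0]],
  [0,[0,0,-0.3],[0,0,-0.5]],
  [0,[0,0,0],[0,0,-0.5]],
  [0,[0,0,0],[0,0,0]],
])

```text
t: 4.03
tool_pos: [0.4762, 0.1997, 0.2282]
tool_rot: [-0.128, -3.138, 0.0]
contact_force: [-0.4, -0.2, -3.5]
opening: 0.0095
grip_force: 68.2
```

```bash
python3 go.py .521 -.0878 .225 175.5
```

```text
t 4.025 pos [0.476 0.2   0.228] F [-0.369 -0.165 -3.468] open 0.009482238802481677 grip 68.199223279953 q [ 0.253 -0.209  1.865  0.     1.486 -1.236]
shift shares [-1.362 -5.657  0.063] turn shares [-0.001 -0.005 -0.022]
```

Call:
play_rows([
  [0,[-0.17,-0.7,0],[0,0,0]],
  [0,[-0.17,-0.7,0],[0,0,0]],
  [0,[-0.17,-0.7,0],[0,0,0]],
  [0,[-0.17,-0.7,0],[0,0,0]],
  [0,[-0.17,-0.7,0],[0,0,0]],
  [0,[-0.17,-0.7,0],[0,0,0]],
  [0,[-0.17,-0.7,0],[0,0,0]],
  [0,[-0.17,-0.7,0],[0,0,0]],
])

```text
t: 5.03
tool_pos: [0.5214, -0.0858, 0.2276]
tool_rot: [-0.129, -3.138, -0.001]
contact_force: [0.7, 0.0, -2.2]
opening: 0.0094
grip_force: 68.7
```

Call:
play_rows([
  [0,[0,0,0.7],[0,0,0]],
  [0,[0,0,0.5],[0,0,0]],
  [0,[0,0,0],[0,0,0]],
  [0,[0,0,0],[0,0,0]],
])

```text
t: 5.52
tool_pos: [0.5222, -0.0848, 0.1692]
tool_rot: [0.127, 3.138, -0.0]
contact_force: [0.7, 0.5, -2.8]
opening: 0.0092
grip_force: 68.9
```

```bash
python3 go.py .521 -.0878 .0877 175.5; python3 - <<'E'
from station import imaging
import cv2,pickle,numpy as np
from h import *
d={n:imaging.get_image(n) for n in("scene","top")}; pickle.dump(d,open("im1.pkl","wb"))
a=cv2.resize(d["scene"]["color"][110:230,150:283],(400,360),interpolation=2); b=cv2.resize(d["top"]["color"][110:230,230:363],(400,360),interpolation=2)
cv2.imwrite("pics/s2.png",np.hstack([a,b]))
E
```

```text
t 5.525 pos [ 0.522 -0.085  0.169] F [ 0.723  0.514 -2.772] open 0.009180321749875079 grip 68.89181613922119 q [-0.302 -0.132  1.898  0.     1.375 -1.792]
shift shares [ 0.02 -0.06  1.63] turn shares [-0.001  0.007 -0.018]
```

View pics/s2.png

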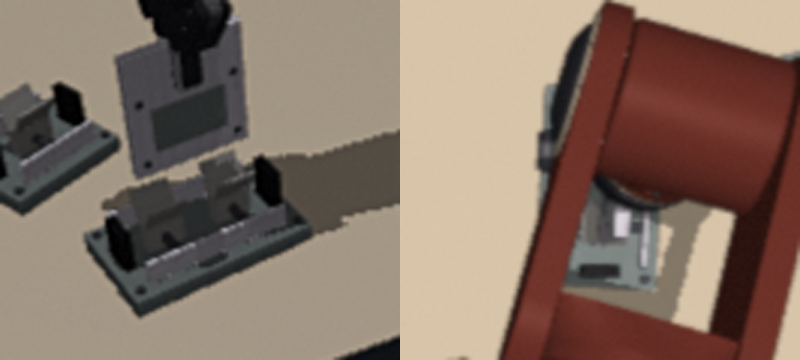

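The cover hangs upright over the rack, its lower edge at scene crop (135,175)–(247,135), between the posts (120,240) and (268,180) and in line with the leaves. Going down in steps.

Call:
play_rows([
  [0,[0.02,-0.06,0.4],[0,0,0]],
  [0,[0,0,0.3],[0,0,0]],
  [0,[0,0,0.2],[0,0,0]],
  [0,[0,0,0],[0,0,0]],
], force=100)

```text
t: 6.12
tool_pos: [0.5198, -0.0876, 0.1219]
tool_rot: [-0.127, -3.137, -0.001]
contact_force: [-0.1, -0.3, -3.0]
opening: 0.009
grip_force: 98.6
```

Call:
play_rows([
  [0,[0,0,0.12],[0,0,0]],
  [0,[0,0,0.12],[0,0,0]],
  [0,[0,0,0.12],[0,0,0]],
  [0,[0,0,0.12],[0,0,0]],
  [0,[0,0,0],[0,0,0]],
])

```text
t: 6.75
tool_pos: [0.5215, -0.088, 0.0994]
tool_rot: [0.126, 3.136, -0.001]
contact_force: [4.3, -1.8, -0.3]
opening: 0.0088
grip_force: 99.1
```

```bash
python3 go.py .521 -.0878 .0877 175.5
```

```text
t 6.75 pos [ 0.521 -0.088  0.099] F [ 4.266 -1.795 -0.283] open 0.008753317539707081 grip 99.10802006721497 q [-0.308 -0.059  1.953  0.     1.244 -1.798]
shift shares [0.01  0.004 0.235] turn shares [-0.004  0.019 -0.015]
```

Call:
play_rows([
  [0,[0,0,0.1],[0,0,0]],
  [0,[0,0,0.08],[0,0,0]],
  [0,[0,0,0.06],[0,0,0]],
  [0,[0,0,0],[0,0,0]],
])

```text
t: 7.25
tool_pos: [0.5201, -0.0878, 0.0878]
tool_rot: [-0.127, -3.137, 0.0]
contact_force: [-3.5, -1.2, 8.2]
opening: 0.0083
grip_force: 100.3
```

```bash
python3 go.py .521 -.0878 .0877 175.5; python3 - <<'E'
from station import imaging
import cv2,pickle,numpy as np
d={n:imaging.get_image(n) for n in("scene",)}; pickle.dump(d,open("im2.pkl","wb"))
cv2.imwrite("pics/s3.png",cv2.resize(d["scene"]["color"][110:230,150:283],(665,600),interpolation=2))
E
```

```text
t 7.25 pos [ 0.52  -0.088  0.088] F [-3.546 -1.233  8.215] open 0.00827214085647758 grip 100.30608057975769 q [-0.308 -0.044  1.96  -0.001  1.227 -1.798]
shift shares [-0.017  0.001  0.002] turn shares [-0.001 -0.011 -0.015]
```

View pics/s3.png

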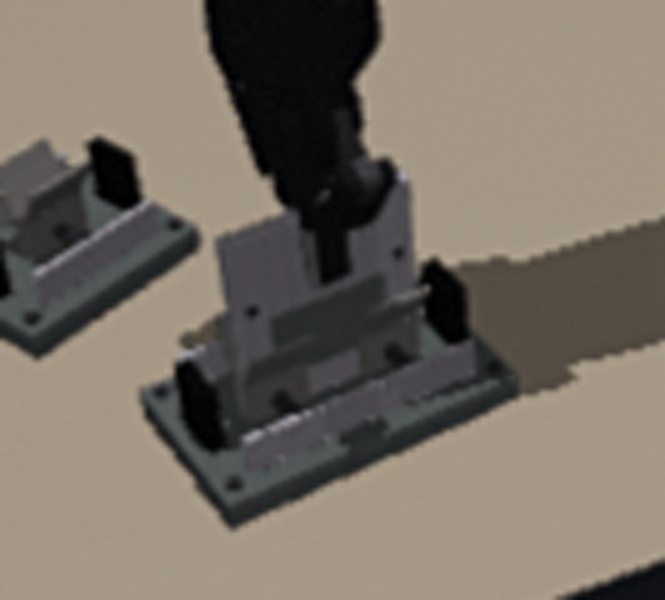

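The cover is between the leaves, its top corners at about crop (220,238) and (408,172). I'll press a little further to feel the floor.

Call:
play_rows([
  [0,[0,0,0.05],[0,0,0]],
  [0,[0,0,0],[0,0,0]],
])

```text
t: 7.55
tool_pos: [0.5203, -0.0879, 0.0878]
tool_rot: [-0.126, -3.137, 0.0]
contact_force: [-10.7, 0.8, 21.5]
opening: 0.0091
grip_force: 102.5
```

Call:
play_rows([
  [0,[0,0,0.05],[0,0,0]],
  [0,[0,0,0],[0,0,0]],
])

```text
t: 7.8
tool_pos: [0.5205, -0.088, 0.0878]
tool_rot: [-0.126, -3.136, 0.0]
contact_force: [-17.6, 2.9, 34.2]
opening: 0.0089
grip_force: 104.4
```

The TCP stops dead at 0.0878 with the force rising to 34 N. That is the height predicted for the floor, so the cover is seated. I'll relieve the push, release and retreat.

Call:
play_rows([
  [0,[0,0,-0.1],[0,0,0]],
  [0.6,[0,0,0],[0,0,0]],
  [0.6,[0,0,0],[0,0,0]],
  [0.6,[0,0,0],[0,0,0]],
  [0.6,[0,0,0],[0,0,0]],
  [0.6,[0,0,-0.3],[0,0,0]],
  [0.6,[0,0,-0.7],[0,0,0]],
  [0.6,[0,0,-0.9],[0,0,0]],
])

```text
t: 8.8
tool_pos: [0.52, -0.0875, 0.1833]
tool_rot: [-0.127, -3.138, -0.001]
contact_force: [0.2, -0.2, -0.1]
opening: 0.0513
grip_force: 0.0
```

Call:
play_rows([
  [0.6,[0,0,-0.9],[0,0,0]],
  [0.6,[0,1,0],[0,0,0]],
  [0.6,[0,1,0],[0,0,0]],
  [0.6,[0,1,0],[0,0,0]],
  [0.6,[0,1,0],[0,0,0]],
  [0.6,[0,1,0],[0,0,0]],
  [0.6,[0,0,0],[0,0,0]],
  [0.6,[0,0,0],[0,0,0]],
])

```text
t: 9.8
tool_pos: [0.5408, 0.1613, 0.2281]
tool_rot: [0.126, 3.138, -0.0]
contact_force: [-0.3, 0.1, 0.2]
opening: 0.0512
grip_force: 0.0
```

```bash
python3 - <<'E'
from station import imaging,ctrl
import cv2,pickle,numpy as np
from h import *
d={n:imaging.get_image(n) for n in("scene","top")}; pickle.dump(d,open("im3.pkl","wb"))
a=cv2.resize(d["scene"]["color"][110:230,150:283],(400,360),interpolation=2); b=cv2.resize(d["top"]["color"][110:230,230:363],(400,360),interpolation=2)
cv2.imwrite("pics/s4.png",np.hstack([a,b])); o=ctrl.get_obs(); print(o["t"],o["tool_pos"],o["contact_force"])
for n,yw in (("scene",-4.4),):
  u=np.array([np.cos(np.radians(yw)),np.sin(np.radians(yw)),0]);v=np.array([-u[1],u[0],0])
  P=[np.array([.521,-.0878,.128])+s*.05*u+.005*v for s in(-1,1)]
  print("expected top corners, +y face, crop px",(proj(d[n],P)-[150,110])*3)
E
```

```text
9.9 [0.54083839 0.16052462 0.22779481] [ 0.72885718 -0.28169694  0.18657714]
expected top corners, +y face, crop px [[243.54965583 105.13671288]
 [130.78532528 148.86919088]]
```

View pics/s4.png

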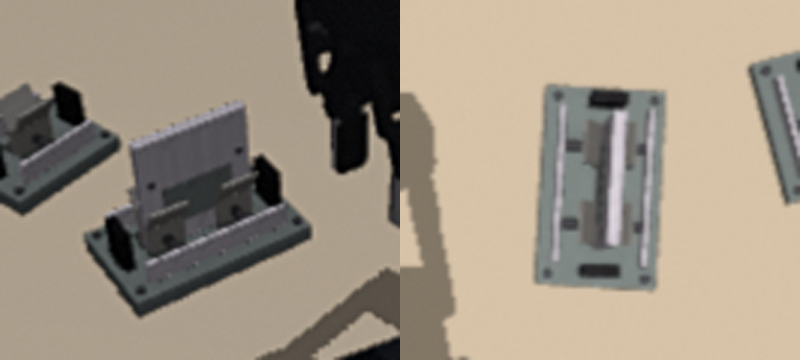

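The cover stands upright in the long rack. Its top corners at crop (133,149) and (246,104) match the seated prediction of (131,149) and (244,105). The robot is clear, so I'm handing in.

```bash
python3 -c "
from station import ctrl
print(ctrl.finish_job())"
```

```text
the job is handed in; nothing more can be done
None
```

The wide cover is pushed fully home in the long rack and released, the narrow cover and V-block were not touched, and the job was handed in at about 10 s with no verdict returned.

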